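# Draw a blanking plug from a pedestal base with a quarter-turn puller

### The job

Free the post socket of the pedestal base: put the puller's cross lugs through the slot of the square plug until its collar seats, turn it clockwise (seen from above) a quarter turn until it locks, and draw the plug straight up out of the socket. Set the plug down upright inside the shallow tray without dropping it, and let go, leaving the puller locked in it. Do not touch the plug with the fingers, and leave the other things on the desk alone.

Things in the scene. Friction and masses are not known exactly. Their poses are not given: they have to be found in the camera images.
- base: Fixed pedestal base: dark steel foot plate 130 (x) x 110 (y) x 12 mm, in its middle a grey block 80 x 80 mm, 50 mm high, with an upright square socket 46 x 46 mm, 38 mm deep. Origin: centre of its underside, on the desk; z up. A brass-tipped spring plunger in the block's +y side presses on the plug: drawing it takes about 8 to 15 N, weight included.
- socket_mouth (a point): Centre of the socket's mouth on the block's top, 50 mm above the desk; axes as the base.
- plug: Loose aluminium plug (cavity dark), about 0.35 kg, in the socket at the start. Origin: centre of its underside, z up; in the socket 16 mm above the desk with x along the base's x. Hollow square spigot 44 x 44 mm, z 0 to 34 mm, under a square flange 64 x 64 mm, z 34 to 42, that rests on the block.
- plug_slot (a point): Centre of the plug's slot, on the flange's top (z 42 mm in the plug). The slot goes through the flange, 36 mm long along the plug's x, 12 mm wide. Below it a cavity 36 x 36 mm, plug z 8 to 34, lets the puller's lugs turn; stops allow only about 90 degrees clockwise seen from above (100 at most).
- puller: Loose puller, 104 mm long, 0.10 kg, standing in the holder, handle up. Origin: tip of its nose; z up the shaft. From the tip: nose z 0 to 6 mm, cross lugs 30 mm along x, 8 mm along y, z 6 to 14; shaft 9 mm diameter; collar 30 mm diameter, z 25 to 31. With the collar on the flange the nose is 17 mm above the plug's origin and the lugs 3 mm below the flange: they rise 3 mm, then catch it.
- puller_handle (a point): Centre of the puller's flat black handle, 85 mm above the nose tip (handle z 66 to 104 mm); 44 mm wide along the puller's x, 12 mm thick along its y: grip it across y from above. Axes as the puller.
- holder: Fixed wooden block 72 (x) x 60 (y) x 48 mm high with a slot 38 x 14 mm along its x in the top; the puller stands in it on its collar, x along the slot, its nose 23 mm above the desk. Lift the puller 30 mm or more straight up to clear it. Origin: centre of its underside, z up.
- tray: Fixed shallow open wooden tray 130 x 130 mm, 16 mm high, walls 4 mm, floor 4 mm thick. Origin: centre of its underside on the desk, z up. Tray and holder may stand on either side of the base. (A tall desk lamp stands to the right, about x 0.54, y -0.35 m: draw the arm back before swinging past it.)
- marker: Marker pen, 132 mm, lying to the left; leave alone.
- cement_bottle: Small bottle, 26 mm diameter, 58 mm high, behind the work; leave alone.
- hook_box: Clear box 63 x 50 x 26 mm, behind the work; leave alone.

How it is judged:
By the outcome, as a careful person would: the job done as asked, in the order asked, and still so for the second after the job is handed in, with the robot touching nothing.
It also fails if it takes over 53 s, if anything falls off the work surface, if the arm or the gripper's body presses on something with over 40 N, if the wrist force passes 120 N, or if a joint passes its speed limit or range.

### The arm

A 6-joint arm with a two-finger parallel gripper is mounted at the origin on a cart in front of the work surface, level with it; the furniture and walls round the work are solid. World frame = base frame: x ahead of the robot, y to its left, z up, the work surface at z = 0. Lengths are in m, angles in degrees, forces in N, time in s.
With the tool pointing down it reaches from about 0.375 to 0.75 m from the base axis. Payload 9 kg.
Tool frame: the origin (TCP) lies midway between the tips of the shut fingers; the grasp point (between the pads) lies 19 mm behind it (robot.hold_point_z is the distance from the TCP to the grasp point, in m); z points along the fingers, y is the line along which they close (so a half turn about z gives the same grasp; the last joint's range is limited). The gripper opens to 85 mm and grips with 20 to 120 N. Pads are 22 mm wide; open, the fingers measure 114 mm over their backs; the gripper's body (76 mm by 85 mm) begins 54 mm behind the grasp point. The pads swing forward as they close: fully open they stand 13 mm farther back than shut.
Start: joints at [63.845, 5.964, 5.575, 89.605, 0, 77.527], TCP at [0.142, 0.583, 0.231] pointing down, gripper open.
Joint ranges: [-171.21, 171.21], [-48.23, 106.86], [-62.78, 66.21], [-105.2, 120.99], [-86.42, 89.51], [-180, 180]. Speed limits (degrees/s): [127.2, 127.2, 147.25, 180, 180, 180].

### API

Orientations are given as [roll, pitch, yaw] about the fixed x, y, z axes, in that order (R = Rz(yaw) Ry(pitch) Rx(roll)).
In Python, from plant import robot, fingers, grab_frame, get_calibration, cut_out, mark_of gives the robot as it stands. Calls block until the motion is done:
- robot.move_pose(position, orientation): joint-space move of the TCP to a pose.
- robot.line_to(position, vel=0.15, rotation=None, guard=None): straight line of the TCP; rotation=None keeps the orientation; vel is the mean speed in m/s. With guard (N) it stops when the force on the tool has changed by that much, and returns True; else False.
- robot.goto_joints(angles): joint-space move.
- fingers.set_gripper(opening): finger opening in m; the grip force is fixed at half the most; returns when the fingers have stopped.
- robot.pause(seconds).
- robot.ik(position, orientation): joint angles nearest the present ones, or None.
- grab_frame(name): name is "side" or "top"; returns the picture (400x640x3 uint8, blue, green, red); there is no depth.
- get_calibration(name): a dict with "vertical_fov" (degrees; the focal length in pixels is half the picture's height over the tangent of half this angle, whatever the lens; pixels are square), "cx", "cy" (the principal point, pixels), "rvec" (rotation vector, rad) and "tvec" (3), from world to camera coordinates, as OpenCV has them. Camera axes: x right, y down, z forward; pixel columns grow to the right and rows downward; lengths in m; the calibration is good to about 2 mm. A picture is of the moment at which its call begins. get_calibration takes no time and is no camera call.
A pose or a line that the arm cannot do raises robot.IKError and nothing moves.
- robot.job_done(): hands the job in; it is judged then, once.
Trained networks look in the newest picture that a camera, given by its name, has taken for a name from the list of things; names that differ only in an ending like _2 or _b are one class to them, and where a whole thing is asked for, a point or a joint stands for the part that bears it (a point fixed in the world has none). Each returns a list of dicts, best first, with "confidence" (0 to 1); they miss things now and then, are a little off and sometimes report something else, mostly with a low value. They report only what shows in the picture. A call takes as long as a camera call.
- cut_out(camera, target): "pixels" (400x640 bool, what is visible of it) and "uv" ([column, row] in pixels, amid what is visible of it).
- mark_of(camera, target): "uv" ([column, row] in pixels: a listed point, or the origin of a listed thing).
Readings, each from a call of its own:
- robot.get_time(): time.
- robot.get_q(): joint angles.
- robot.get_qvel(): joint speeds.
- robot.get_joint_torque(): joint torques, N m.
- robot.get_tool_pos(): TCP position.
- robot.get_tcp_rot(): TCP orientation.
- robot.get_ft_force(): force on the tool from outside, world axes, zero at the start.
- robot.get_torque(): the same for the moment, N m.
- robot.get_gripper_width(): finger opening in m.
- robot.get_gripper_force(): force on a finger pad.
Only numpy, scipy, OpenCV 4.12 (cv2) and the standard library are available. Lean on these libraries where they do the work, as an engineer would, in place of code of your own. Each camera call takes 0.05 s, during which the arm holds its last target. There are 200 camera calls.

## Working session

There is one attempt and no reset: what is moved stays moved. The work goes in short steps, each a Python script; the robot and the scene stay as the last script left them, time stands still between calls to the robot, and variables do not carry over. Pictures are saved under pics/ and viewed, at most 10 in all, crops included, and the job is handed in when it is done.

```bash
mkdir -p pics; ls
cat > h.py <<'E'
import numpy as np, cv2
from plant import robot, fingers, grab_frame, get_calibration, cut_out, mark_of
def cam(n):
    c=get_calibration(n); f=200/np.tan(np.radians(c["vertical_fov"])/2)
    K=np.array([[f,0,c["cx"]],[0,f,c["cy"]],[0,0,1]]); R=cv2.Rodrigues(np.array(c["rvec"],float))[0]
    return K,R,np.array(c["tvec"],float).reshape(3)
def ray(n,uv):
    K,R,t=cam(n); d=R.T@np.linalg.solve(K,[uv[0],uv[1],1]); return -R.T@t,d/np.linalg.norm(d)
def atz(n,uv,z):
    o,d=ray(n,uv); return o+d*(z-o[2])/d[2]
def tri(a,b):
    A=np.zeros((3,3));v=np.zeros(3);r=[ray(*a),ray(*b)]
    for o,d in r: P=np.eye(3)-np.outer(d,d);A+=P;v+=P@o
    x=np.linalg.solve(A,v); return x,max(np.linalg.norm((np.eye(3)-np.outer(d,d))@(x-o)) for o,d in r)
def proj(n,p):
    K,R,t=cam(n); q=K@(R@np.array(p)+t); return q[:2]/q[2]
E
python3 - <<'E'
from h import *
np.set_printoptions(precision=4,suppress=True)
ims={n:grab_frame(n) for n in("side","top")}
for n,i in ims.items(): cv2.imwrite(f"pics/{n}0.png",i); print(n,cam(n), -cam(n)[1].T@cam(n)[2])
for t in["base","socket_mouth","plug","plug_slot","puller","puller_handle","holder","tray"]:
    r={}
    for n in ims:
        m=mark_of(n,t); r[n]=m; print(t,n,[(np.round(k["uv"],1),round(k["confidence"],2)) for k in m[:2]])
    if r["side"] and r["top"]: print("   ",*tri(("side",r["side"][0]["uv"]),("top",r["top"][0]["uv"])))
print(robot.get_time(),robot.get_tcp_rot(),robot.hold_point_z)
E
```

```text
pics
plant.py
side (array([[449.8678,   0.    , 320.4367],
       [  0.    , 449.8678, 198.4918],
       [  0.    ,   0.    ,   1.    ]]), array([[ 0.9957, -0.0924,  0.0039],
       [-0.0326, -0.3899, -0.9203],
       [ 0.0866,  0.9162, -0.3912]]), array([-0.5532,  0.1619,  0.8603])) [ 0.4816 -0.7763  0.4877]
top (array([[381.6023,   0.    , 322.4271],
       [  0.    , 381.6023, 192.3367],
       [  0.    ,   0.    ,   1.    ]]), array([[-0.0253, -0.9996, -0.0131],
       [-0.9817,  0.0273, -0.1886],
       [ 0.1889,  0.0081, -0.982 ]]), array([0.1943, 0.5898, 0.9379])) [0.4068 0.1705 1.0348]
base side [(array([305.4, 242.1]), 0.74)]
base top [(array([346.9, 216. ]), 0.59)]
    [0.535  0.1142 0.0026] 0.002842306482456289
socket_mouth side [(array([305.7, 223.4]), 0.79)]
socket_mouth top [(array([265.9, 217.1]), 0.22)]
    [ 0.5482  0.3455 -0.0649] 0.001431548716508551
plug side [(array([304.2, 236.6]), 0.63)]
plug top [(array([346.1, 216.8]), 0.59)]
    [0.532  0.1171 0.0151] 0.0022006123891825232
plug_slot side [(array([310. , 220.9]), 0.76), (array([306.7, 316.1]), 0.5)]
plug_slot top [(array([345.8, 217.3]), 0.62), (array([304.8, 173.3]), 0.22)]
    [0.5359 0.1197 0.0511] 0.0073937295024791745
puller side [(array([302.7, 196.9]), 0.73)]
puller top [(array([266.5, 219.2]), 0.69), (array([346.1, 215.7]), 0.16)]
    [0.5357 0.3303 0.0211] 0.002902845599666151
puller_handle side [(array([298.1, 166.8]), 0.59), (array([303.9, 220.4]), 0.44)]
puller_handle top [(array([260.3, 212.8]), 0.72)]
    [0.5329 0.3319 0.1068] 0.005325637848519505
holder side []
holder top [(array([265.6, 222.3]), 0.93)]
tray side [(array([298.1, 167.4]), 0.69), (array([305.7, 315.9]), 0.67)]
tray top [(array([441.3, 219.9]), 0.98)]
    [ 0.5026 -0.0687  0.242 ] 0.008474384320894436
0.9 [179.9936  -0.0003 166.321 ] 0.0187
```

View pics/top0.png

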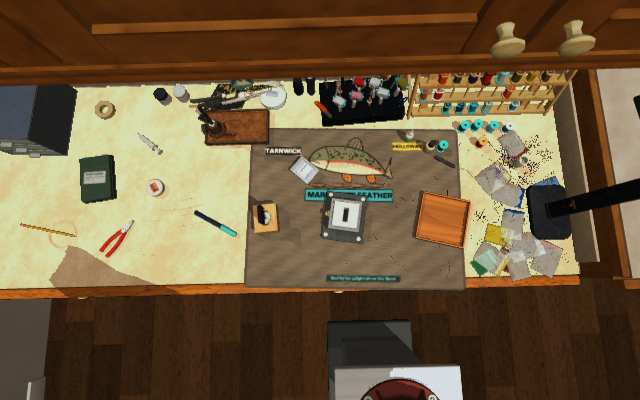

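View pics/side0.png

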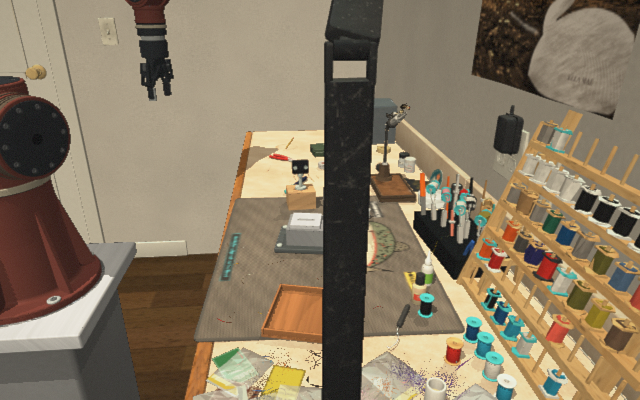

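The top view shows the holder with the puller at about (264,216), the base with plug and its slot at (346,214) with the slot upright in the picture, and the tray at (442,219). The side view shows the handle at (300,167), the flange at (306,219) and the tray at (295,312), with the lamp hiding part of the work. Next I'll measure the outlines.

Run:
```python
from h import *
np.set_printoptions(precision=4,suppress=True)
im=grab_frame("top"); grab_frame("side")
Z={"plug":.058,"base":.012,"holder":.048,"tray":.016,"puller":.127}
for t,z in Z.items():
    for n in("top","side"):
        for r in cut_out(n,t)[:1]:
            m=r["pixels"].astype(np.uint8)
            c=max(cv2.findContours(m,0,cv2.CHAIN_APPROX_NONE)[0],key=cv2.contourArea)[:,0]
            w=np.array([atz(n,p,z)[:2] for p in c])*1000
            b=cv2.minAreaRect(w.astype(np.float32)); print(t,n,round(r["confidence"],2),m.sum(),c.min(0),c.max(0),"rect",np.round(b[0],1),np.round(b[1],1),round(b[2],1))
a=im[180:255,240:320];b=im[180:255,305:385]
cv2.imwrite("pics/crop.png",cv2.resize(np.hstack([a,b]),None,fx=5,fy=5,interpolation=cv2.INTER_CUBIC))
s=grab_frame("side");cv2.imwrite("pics/crops.png",cv2.resize(s[150:260,265:335],None,fx=5,fy=5,interpolation=cv2.INTER_CUBIC))
```

```text
plug top 0.88 575 [333 202] [358 227] rect [535.4 120.8] [62.9 62.8] 81.3
plug side 0.62 411 [291 213] [320 228] rect [533.8 112.3] [73.9 62.3] 79.8
base top 0.98 1325 [322 191] [366 242] rect [534.6 123.2] [110.7 132.5] 80.9
base side 0.92 1166 [274 219] [322 253] rect [519.9 132.5] [165.6 102.5] 84.5
holder top 0.95 558 [253 203] [279 233] rect [531.5 328.4] [77.4 66.8] 4.9
holder side 0.89 604 [286 184] [315 208] rect [531.  277.8] [156.9  74.8] 88.7
tray top 0.64 2498 [415 191] [470 248] rect [ 520.9 -138.8] [135.8 136. ] 77.1
tray side 0.6 2908 [262 284] [321 342] rect [ 502.6 -147.7] [151.1  97.7] 77.4
puller top 0.53 1295 [321 191] [365 243] rect [520.8 128. ] [ 96.8 115.1] 80.7
puller side 0.53 317 [292 160] [308 189] rect [528.4 224.3] [201.4  39.7] 88.0
```

View pics/crop.png

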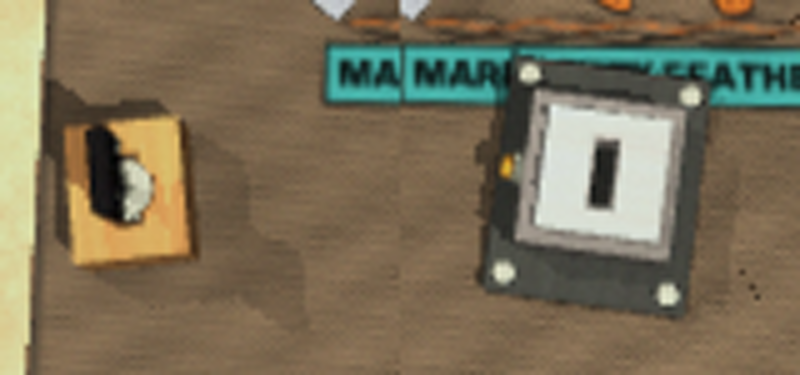

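View pics/crops.png

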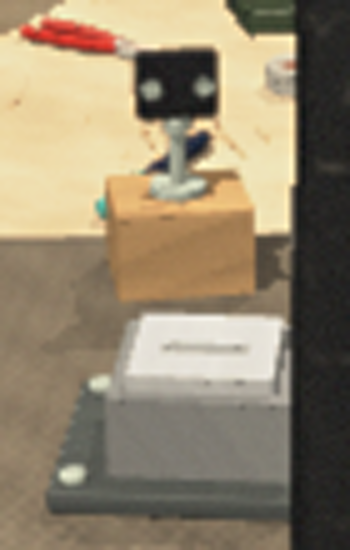

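The crops show the black handle leaning slightly left, with the base and its slot leaning slightly right. So puller yaw is about +5° and base yaw about −9°. I'll refine both by fitting rendered silhouettes in the two views.

```bash
cat >> h.py <<'E'
from scipy.optimize import minimize
def boxpts(x,y,z0,z1,yaw,a,b):
    c,s=np.cos(np.radians(yaw)),np.sin(np.radians(yaw))
    return [(x+c*i*a/2-s*j*b/2,y+s*i*a/2+c*j*b/2,z) for i in(-1,1) for j in(-1,1) for z in(z0,z1)]
def render(n,P,win,S=8):
    u0,v0,u1,v1=win
    q=np.array([proj(n,p) for p in P]); q=(q+.5-[u0,v0])*S-.5
    h=cv2.convexHull(q.astype(np.float32))
    m=np.zeros(((v1-v0)*S,(u1-u0)*S),np.float32); cv2.fillConvexPoly(m,np.round(h*16).astype(np.int32),1,shift=4)
    return cv2.resize(m,(u1-u0,v1-v0),interpolation=cv2.INTER_AREA)
def fit(obs,x0,pts,step):
    f=lambda p:sum(np.abs(render(n,pts(p),w)-m).sum() for n,w,m in obs)
    x0=np.array(x0,float); best=None
    for k in range(3):
        r=minimize(f,x0,method="Nelder-Mead",options=dict(initial_simplex=np.vstack([x0]+[x0+np.eye(len(x0))[i]*step[i]*(-1)**k for i in range(len(x0))]),xatol=1e-5,fatol=1e-3,maxiter=400)); x0=r.x
    return r.x,r.fun,[m.sum() for _,_,m in obs]
def soft(im,win,lo,hi):
    u0,v0,u1,v1=win; g=im[v0:v1,u0:u1].max(2).astype(np.float32); return np.clip((g-lo)/(hi-lo),0,1)
E
python3 - <<'E'
from h import *
np.set_printoptions(precision=4,suppress=True)
T=cv2.imread("pics/top0.png");S=cv2.imread("pics/side0.png")
wt=(254,200,275,228); ws=(288,156,312,175)
g=T[203:227,255:271].max(2);print(g)
g=S[156:176,288:312].max(2);print(g)
print(T[200:230,331:360].min(2)[::2])
E
```

```text
[[ 70  70  69  69  67  68  73  86  82  86  97  99 111 111 114 137]
 [ 74  78  79  64  62  83 111 163 162 166 190 194 220 218 218 219]
 [122 137 121  69  35  46 108 206 219 218 217 217 219 219 218 218]
 [155 153  41  29  21  25  27 110 210 217 218 218 219 219 218 217]
 [156 153  45  28  24  24  18  29 142 212 218 217 218 218 219 218]
 [153 151  51  24  24  24  18  10  60 169 221 218 218 218 218 218]
 [154 150  75  24  25  24  16  22  87 169 214 215 216 218 219 217]
 [152 150  75  25  27  22  20  13  66 150 181 179 185 218 219 217]
 [154 150  70  23  26  25  17  11   9  51 101 106 149 218 220 219]
 [155 151  77  23  25  25  18   6  20  95 181 180 162 211 220 220]
 [154 151 109  19  24  27  18  11  23 112 200 209 211 172 216 217]
 [153 151 109  18  26  27  18  12  20  92 156 209 213 212 209 208]
 [157 152 117  20  26  23  17  11  16  54 141 210 210 213 213 133]
 [169 153 152  21  24  25  20  12  11  48 122 200 209 212 213 146]
 [216 165 150  19  30  25  21  16   9  21  85 139 188 209 209 183]
 [218 215 150  22  28  25  21  15  23  33 109 169 186 190 190 163]
 [217 215 162  49  25  23  2
[... 3645 characters left out ...]
214 212 213 212 210 167  35  35  34  36  88 203
  210 213 212 214 214 212 213 212 187 121 116]
 [133 163 215 214 213 213 212 213 213 214 210 144  50  43  41  48 131 212
  213 210 211 209 209 208 208 207 182 121 121]
 [ 98 191 213 213 213 212 212 211 212 209 209 211 210 200 200 197 188 211
  211 211 211 211 211 210 210 207 145 126 134]
 [106 204 207 208 208 210 213 212 212 212 210 214 212 212 211 212 210 211
  211 210 210 208 209 207 206 204 140 118 112]
 [141 139 135 123 114 114 114 135 131 159 174 177 177 203 203 203 207 207
  209 209 214 214 213 213 212 205 122 118  92]
 [109 110 130 129 128 132 135 137 135 137 136 136 138 137 136 139 139 124
  125 112 117 132 128 130 154 154 123 119  75]]
```

Run:
```python
from h import *
np.set_printoptions(precision=4,suppress=True)
T=cv2.imread("pics/top0.png");S=cv2.imread("pics/side0.png")
# handle
wt=(255,205,268,226); ws=(288,158,312,174)
mt=1-soft(T,wt,45,95); ms=1-soft(S,ws,35,235); ms[163-158:171-158,293-288:307-288]=1
H=lambda p:boxpts(p[0],p[1],p[2]-.019,p[2]+.019,p[3],.044,.012)
print("handle both",*fit([("top",wt,mt),("side",ws,ms)],[.533,.331,.108,5],H,[.004,.004,.003,3]))
H2=lambda p:boxpts(p[0],p[1],.089,.127,p[2],.044,.012)
print("handle top",*fit([("top",wt,mt)],[.533,.331,5],H2,[.004,.004,3]))
# slot
w=(341,206,352,224); g=T[206:224,341:352].min(2).astype(np.float32); m=np.clip((212-g)/175,0,1)
for L,W in((.036,.012),):
  print("slot top",*fit([("top",w,m)],[.535,.12,-9],lambda p:boxpts(p[0],p[1],.058,.058,p[2],L,W),[.003,.003,3]))
w=(328,199,362,230); g=T[199:230,328:362].min(2).astype(np.float32); m=np.clip((g-150)/60,0,1); m[206-199:224-199,341-328:352-328]=1
F=fit([("top",w,m)],[.535,.12,-9],lambda p:boxpts(p[0],p[1],.058,.058,p[2],.064,.064),[.003,.003,3]); print("flange",*F)
# flange in side
w=(284,210,322,229); print(S[210:230,286:324].min(2))
```

```text
Traceback (most recent call last):
  File "h.py", line 31, in fit
    r=minimize(f,x0,method="Nelder-Mead",options=dict(initial_simplex=np.vstack([x0]+[x0+np.eye(len(x0))[i]*step[i]*(-1)**k for i in range(len(x0))]),xatol=1e-5,fatol=1e-3,maxiter=400)); x0=r.x
  File "h.py", line 28, in <lambda>
    f=lambda p:sum(np.abs(render(n,pts(p),w)-m).sum() for n,w,m in obs)
               ~~~^^^^^^^^^^^^^^^^^^^^^^^^^^^^^^^^^^^^^^^^^^^^^^^^^^^^^
  File "h.py", line 28, in <genexpr>
    f=lambda p:sum(np.abs(render(n,pts(p),w)-m).sum() for n,w,m in obs)
                          ~~~~~~^^^^^^^^^^^^
  File "h.py", line 23, in render
    q=np.array([proj(n,p) for p in P]); q=(q+.5-[u0,v0])*S-.5
                ~~~~^^^^^
  File "h.py", line 16, in proj
    K,R,t=cam(n); q=K@(R@np.array(p)+t); return q[:2]/q[2]
          ~~~^^^
  File "h.py", line 4, in cam
    c=get_calibration(n); f=200/np.tan(np.radians(c["vertical_fov"])/2)
ValueError: time passes only in moves, steps and waits
```

```bash
sed -i 's/^def cam(n):/import functools\n@functools.cache\ndef cam(n):/' h.py
cat > f.py <<'E'
from h import *
np.set_printoptions(precision=4,suppress=True)
T=cv2.imread("pics/top0.png");S=cv2.imread("pics/side0.png")
wt=(255,205,268,226); ws=(288,158,312,174)
mt=1-soft(T,wt,45,95); ms=1-soft(S,ws,35,235); ms[163-158:171-158,293-288:307-288]=1
H=lambda p:boxpts(p[0],p[1],p[2]-.019,p[2]+.019,p[3],.044,.012)
print("handle both",*fit([("top",wt,mt),("side",ws,ms)],[.533,.331,.108,5],H,[.004,.004,.003,3]))
H2=lambda p:boxpts(p[0],p[1],.089,.127,p[2],.044,.012)
print("handle top",*fit([("top",wt,mt)],[.533,.331,5],H2,[.004,.004,3]))
w=(341,206,352,224); g=T[206:224,341:352].min(2).astype(np.float32); m=np.clip((212-g)/175,0,1)
print("slot top",*fit([("top",w,m)],[.535,.12,-9],lambda p:boxpts(p[0],p[1],.058,.058,p[2],.036,.012),[.003,.003,3]))
w=(328,199,362,230); g=T[199:230,328:362].min(2).astype(np.float32); m=np.clip((g-150)/60,0,1); m[206-199:224-199,341-328:352-328]=1
F=fit([("top",w,m)],[.535,.12,-9],lambda p:boxpts(p[0],p[1],.058,.058,p[2],.064,.064),[.003,.003,3]); print("flange",*F)
print(S[211:230,288:324].min(2))
E
python3 f.py
```

```text
handle both [0.5328 0.3311 0.105  8.4886] 59.45437240600586 [np.float32(115.619995), np.float32(225.63501)]
handle top [0.537  0.3306 7.1362] 27.08125114440918 [np.float32(115.619995)]
slot top [ 0.5355  0.1212 -9.3151] 7.471428871154785 [np.float32(67.48)]
flange [ 0.5361  0.1211 -9.2088] 27.84895896911621 [np.float32(591.15)]
[[ 96  96  96  90  91  91  89  89  88  87  87  88  90  89  87  85  85  83
   88  87  84  84  83  83  87  92  95  91  93  94  96  98  96  94  95  48]
 [ 92  96  94  91  91 122 136 133 132 130 130 131 133 129 109 107 108 110
  109 110 109 106 100 108 107 109 106 108 106 109 103 102 103  98  93  46]
 [ 91  92  94  95 106 165 216 221 219 220 218 221 220 220 219 221 222 221
  221 222 223 220 194 192 191 191 190 190 190 189 167 165 162 130  95  45]
 [ 90  91 116 145 158 204 220 219 218 218 218 219 219 220 221 220 220 221
  221 220 221 222 219 221 219 218 218 217 218 219 219 222 220 182 108  48]
 [ 89  97 136 152 164 216 218 216 216 215 217 218 218 218 216 218 218 218
  219 219 219 220 218 219 218 218 216 217 217 218 219 221 221 176 145  61]
 [ 89  96 137 151 177 217
[... 1361 characters left out ...]
 179 190 193 191 190 189 193
  205 205 206 203 199 200 198 201 213 214 217 218 216 185 113 155 154  61]
 [148 150 162 162 167 164 163 160 160 162 163 164 165 166 167 162 163 161
  142 167 170 168 164 161 136 139 164 165 168 167 165 144 106 153 153  57]
 [147 137 158 163 166 166 164 163 160 161 164 165 163 161 165 165 164 157
  161 162 165 167 166 164 158 158 160 162 162 164 163 142 108 157 152  57]
 [148 135 144 150 151 149 151 147 151 153 154 154 156 154 155 158 165 161
  163 163 163 165 163 161 163 160 160 163 162 163 161 144 113 150 149  57]
 [140 130 133 133 134 134 132 131 132 133 138 133 136 135 133 134 136 138
  137 138 140 139 137 137 144 146 141 143 143 147 148 158 155 154 150  60]]
```

```bash
cat >> f.py <<'E'
print("---")
for yaw in(5,7,9):
    print(yaw,"side x,z @y.3308",*fit([("side",ws,ms)],[.535,.108],lambda p:boxpts(p[0],.3308,p[1]-.019,p[1]+.019,yaw,.044,.012),[.004,.003]))
t=1-soft(T,wt,60,130)
print(*fit([("top",wt,t)],[.537,.331,5],H2,[.004,.004,3]))
w=(250,199,283,236); g=T[199:236,250:283].astype(int)
# holder: orange top face
m=((g[...,2]-g[...,0]>60)).astype(np.float32); m=np.maximum(m,cv2.morphologyEx(m,cv2.MORPH_CLOSE,np.ones((11,11))))
print("holder",*fit([("top",w,m)],[.531,.328,5],lambda p:boxpts(p[0],p[1],0,.048,p[2],.072,.060),[.004,.004,3]))
r0=robot.get_q()
from h import robot
for nm,p,y in(("grasp",[.535,.331,.089],7),("slot",[.5355,.1212,.13],-9.25),("turned",[.5355,.1212,.13],-99.25),("turned+",[.5355,.1212,.13],-105),("tray",[.52,-.139,.1],-99.25)):
    for k in(0,180): print(nm,k,robot.ik(p,[180,0,y+k]))
print(robot.get_time())
E
python3 f.py | sed -n '/---/,$p'
```

```text
---
5 side x,z @y.3308 [0.5308 0.1048] 26.58187484741211 [np.float32(225.63501)]
7 side x,z @y.3308 [0.5308 0.1049] 26.987499237060547 [np.float32(225.63501)]
9 side x,z @y.3308 [0.5307 0.105 ] 27.549375534057617 [np.float32(225.63501)]
[0.536  0.3307 5.8326] 22.53125 [np.float32(128.05713)]
holder [0.5282 0.3394 0.5892] 256.765625 [np.float32(1000.0)]
grasp 0 [  19.8565   12.2379   -2.3631   75.399     0.     -167.1435]
grasp 180 [19.8565 12.2379 -2.3631 75.399   0.     12.8565]
slot 0 [  -0.9004   -2.626   -13.6961   78.9299    0.     -171.6504]
slot 180 [ -0.9004  -2.626  -13.6961  78.9299   0.       8.3496]
turned 0 [ -0.9004  -2.626  -13.6961  78.9299   0.     -81.6504]
turned 180 [ -0.9004  -2.626  -13.6961  78.9299   0.      98.3496]
turned+ 0 [ -0.9004  -2.626  -13.6961  78.9299   0.     -75.9004]
turned+ 180 [ -0.9004  -2.626  -13.6961  78.9299   0.     104.0996]
tray 0 [ -28.8981   -3.817   -17.9879   75.8291    0.     -109.6481]
tray 180 [-28.8981  -3.817  -17.9879  75.8291   0.      70.3519]
1.55
```

Run:
```python
from h import *
S=cv2.imread("pics/side0.png")
w=(286,209,323,226); g=S[209:226,286:323].min(2).astype(np.float32); m=np.clip((g-165)/50,0,1); m[217-209:222-209,296-286:316-286]=1
print(fit([("side",w,m)],[.535,.12],lambda p:boxpts(p[0],p[1],.058,.058,-9.25,.064,.064),[.004,.004]))
robot.move_pose([.5335,.3305,.19],[180,0,186])
fingers.set_gripper(.05)
robot.line_to([.5335,.3305,.090],vel=.12,guard=8)
print(robot.get_tool_pos(),robot.get_ft_force(),robot.get_time())
s=grab_frame("side");t=grab_frame("top")
cv2.imwrite("pics/g.png",np.hstack([cv2.resize(s[120:210,260:340],None,fx=5,fy=5),cv2.resize(t[175:265,225:305],None,fx=5,fy=5)]))
```

```text
(array([0.53391067, 0.11945594]), np.float64(16.58625030517578), [np.float32(352.98)])
[0.53405837 0.33071135 0.09101995] [-0.27389943 -0.37920584  0.3695242 ] 4.6833
```

View pics/g.png

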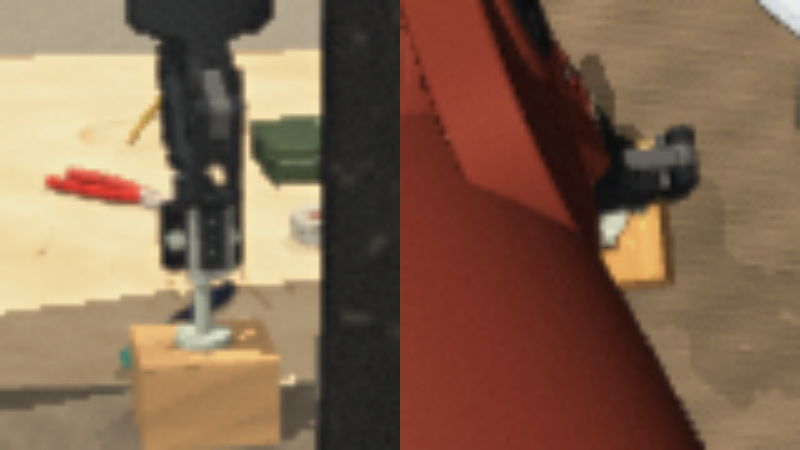

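The crop shows the fingers astride the handle, clear of holder and collar, within about 2 mm of its middle. The arm hides the puller in the top view. Next I'll grip, lift, and carry the puller above the slot.

Run:
```python
from h import *
np.set_printoptions(precision=4,suppress=True)
fingers.set_gripper(.0)
print(robot.get_gripper_width(),robot.get_gripper_force(),robot.get_ft_force(),robot.get_torque(),robot.get_tool_pos())
p=np.array(robot.get_tool_pos())
robot.line_to(p+[0,0,.06],vel=.08)
print(robot.get_gripper_width(),robot.get_ft_force(),robot.get_tool_pos())
robot.move_pose([.5355,.1212,.16],[180,0,170.75])
robot.pause(.3)
print(robot.get_tool_pos(),robot.get_tcp_rot(),robot.get_ft_force(),robot.get_time())
s=grab_frame("side");t=grab_frame("top");cv2.imwrite("pics/side1.png",s)
cv2.imwrite("pics/h.png",np.hstack([cv2.resize(s[140:240,265:335],None,fx=5,fy=5),cv2.resize(t[165:265,300:380],None,fx=5,fy=5)]))
```

```text
0.011307567072290393 75.07431238889694 [-0.3363 -0.52    3.5948] [-0.3026 -0.0079 -0.0296] [0.5338 0.3305 0.0905]
0.011364893066614515 [ 0.0572  0.438  -1.6785] [0.5335 0.3304 0.1499]
[0.5354 0.1221 0.1598] [180.      -0.015  170.8477] [-0.293  -0.0258 -0.2755] 7.2667
```

View pics/h.png

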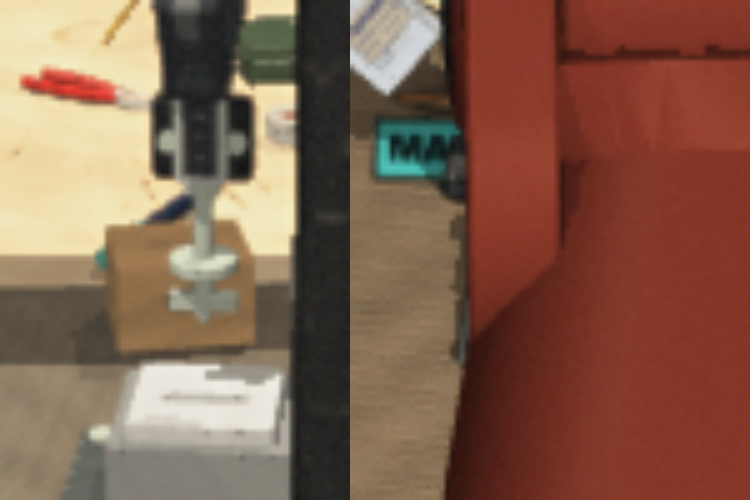

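The side view shows the puller held upright: handle centre at column 305.7, lugs at 305.6, slot at about 305.9. Now I'll compare these with projections of the TCP to get the in-hand offset.

Run:
```python
from h import *
np.set_printoptions(precision=3,suppress=True)
S=cv2.imread("pics/side1.png")
for z in(.0923,.0983+.004,.1183,.1593,.1773): print(z,proj("side",[.5354,.1221,z]))
print("slot",proj("side",[.5355,.1212,.058]))
print(S[196:206,295:316].max(2)); print(S[158:177,293:319].max(2)[::3]); print(S[215:222,293:318].min(2))
```

```text
0.0923 [306.25  203.924]
0.1023 [306.211 199.715]
0.1183 [306.148 192.91 ]
0.1593 [305.983 175.065]
0.1773 [305.908 167.04 ]
slot [306.452 218.284]
[[146 144 145 143 146 143 143 140 119 128 130 128 111 131 133 135 136 136
  140 138 139]
 [145 142 143 144 161 157 134 127 111 123 132 127 111 135 136 141 140 138
  139 139 136]
 [142 143 140 144 185 179 121 106 114 128 132 126 112 118 136 139 138 135
  139 138 135]
 [138 138 129 111 150 165 159 137 137 131 130 131 138 138 138 136 139 126
  137 140 135]
 [132 133 128 114 163 168 169 161 138 129 130 130 131 132 130 130 128 119
  140 140 133]
 [134 136 132 118 163 166 163 165 158 135 130 129 131 131 131 131 130 118
  134 137 133]
 [135 134 137 132 122 120 126 123 128 143 135 128 119 127 129 130 134 128
  131 132 128]
 [134 135 139 138 135 136 134 136 138 140 147 126 127 138 137 129 131 131
  130 133 130]
 [136 138 136 138 140 139 141 139 138 137 132 124 130 131 131 130 136 138
  137 137 133]
 [138 141 142 142 142 141 142 144 139 137 139 135 137 138 138 140 141 142
  141 143 142]]
[[241 244 245 175  93  40  33  35  37  34  37  38  42  43  35
[... 738 characters left out ...]
22 221 222 223 219 156 147 149 151 152
  150 150 149 137 136 138 138]
 [221 221 221 220 221 221 223 221 223 222 222 224 224 223 222 224 225 224
  223 223 217 156 146 146 164]
 [222 222 219 220 221 221 222 221 222 221 224 222 223 224 225 225 226 226
  223 223 224 220 221 219 222]
 [223 221 220 219 216 214 194 193 205 207 212 210 209 208 211 223 223 222
  221 218 219 216 221 221 223]
 [222 219 220 218 188 157 169 171 174 173 172 176 175 174 171 175 177 178
  172 149 175 187 216 220 221]
 [223 219 219 219 210 201 206 200 198 198 201 198 196 188 186 189 186 186
  187 183 185 197 219 220 222]
 [222 219 219 219 221 221 221 221 220 221 222 221 222 222 222 223 221 221
  219 217 220 218 220 220 222]]
```

In-hand offset along x is about 0, and slot and TCP agree within 1 mm. Going down with a guard.

```bash
cat >> h.py <<'E'
def st(tag=""):
    print(tag,np.round(robot.get_tool_pos(),4),np.round(robot.get_tcp_rot(),2),"F",np.round(robot.get_ft_force(),1),"M",np.round(robot.get_torque(),2),"w",round(robot.get_gripper_width(),4),"t",round(robot.get_time(),2))
E
python3 - <<'E'
from h import *
st("0")
robot.line_to([.5355,.1212,.130],vel=.06); robot.pause(.2); st("above")
r=robot.line_to([.5355,.1212,.0995],vel=.02,guard=6); st(r)
E
```

```text
0 [0.5355 0.1218 0.1599] [ 1.8000e+02 -1.0000e-02  1.7081e+02] F [-0.2  0.4 -1.5] M [ 0.02 -0.03 -0.05] w 0.0111 t 7.37
above [0.5358 0.1212 0.1305] [1.7999e+02 4.0000e-02 1.7075e+02] F [ 0.4 -0.1 -0.3] M [-0.01  0.   -0.02] w 0.0113 t 8.22
True [0.5355 0.121  0.1004] [-179.98   -0.    170.74] F [-2.1 -0.4  5.5] M [-0.04  0.08  0.02] w 0.0109 t 9.59
```

The collar seated at TCP z 0.1004, where it was expected. Now the clockwise quarter turn.

Run:
```python
from h import *
p=[.5355,.1210,.1008]
for y in(140,110,80):
    robot.move_pose(p,[180,0,y]); st(y)
robot.pause(.3); st()
r=robot.line_to([.5355,.1210,.1035],vel=.01,guard=5); st(("up",r))
```

```text
140 [0.5351 0.121  0.1005] [-1.7997e+02 -3.0000e-02  1.4019e+02] F [-1.6 -3.  -0.2] M [-0.54  0.52  0.02] w 0.0114 t 10.17
110 [0.5353 0.1209 0.1005] [-1.7996e+02 -1.0000e-02  1.1026e+02] F [-1.9 -2.5 -1.9] M [-0.63  0.44 -0.07] w 0.0112 t 10.73
80 [0.5354 0.121  0.1007] [-179.98    0.     80.29] F [-2.6 -2.1 -1.7] M [-0.47  0.48 -0.  ] w 0.0114 t 11.3
 [0.5355 0.121  0.1008] [-180.      0.     80.07] F [-1.7 -2.2 -1.8] M [-0.53  0.44 -0.02] w 0.0116 t 11.6
('up', False) [0.5356 0.121  0.1036] [179.99  -0.    80.01] F [ 0.  -2.1 -4.1] M [-0.5   0.14 -0.02] w 0.0112 t 12.02
```

Run:
```python
from h import *
for z in(.108,.125,.165):
    r=robot.line_to([.5355,.1210,z],vel=.04,guard=40); st((z,r))
robot.pause(.3); st()
s=grab_frame("side");t=grab_frame("top")
cv2.imwrite("pics/i.png",np.hstack([cv2.resize(s[130:260,255:335],None,fx=4,fy=4),cv2.resize(t[165:295,380:480],None,fx=4,fy=4)]))
```

```text
(0.108, False) [0.5355 0.121  0.1084] [1.8e+02 1.0e-02 8.0e+01] F [-1.9 -1.6 -1.2] M [-0.52  0.51  0.02] w 0.0111 t 12.28
(0.125, False) [0.5359 0.1211 0.1255] [ 1.7995e+02 -2.0000e-02  8.0000e+01] F [-0.5  0.2 -4.6] M [0.   0.01 0.  ] w 0.0111 t 12.86
(0.165, False) [0.5353 0.121  0.1646] [-1.7997e+02  1.0000e-02  8.0000e+01] F [ 0.5  0.4 -4.8] M [-0.01  0.09  0.01] w 0.0114 t 14.01
 [0.5354 0.121  0.1649] [-179.99    0.     80.  ] F [ 0.6 -0.6 -5.2] M [ 0.01 -0.01 -0.03] w 0.0115 t 14.31
```

View pics/i.png

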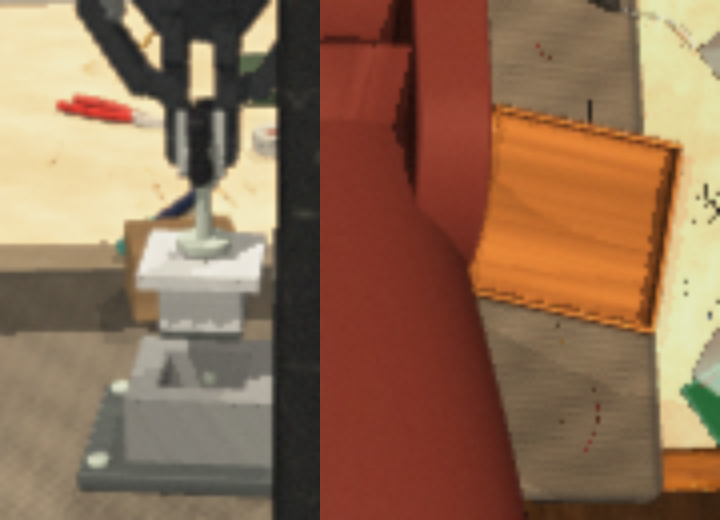

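The plug is out of the socket and hangs upright on the puller. The tray is unobstructed, with its centre at about column 444, row 219. I'll carry it over and lower it with a guard.

Run:
```python
from h import *
c=atz("top",[443.75,219.4],.016); print(c)
x,y=np.round([(c[0]+.521)/2,(c[1]-.139)/2],3); print(x,y)
robot.line_to([x,y,.165],vel=.12,rotation=[180,0,76.2]); robot.pause(.3); st()
robot.line_to([x,y,.100],vel=.06); robot.pause(.2); st()
r=robot.line_to([x,y,.0915],vel=.015); st(r)
r=robot.line_to([x,y,.0860],vel=.008,guard=8); st(r)
s=grab_frame("side");t=grab_frame("top")
cv2.imwrite("pics/j.png",np.hstack([cv2.resize(s[190:350,240:335],None,fx=3,fy=3),cv2.resize(t[165:325,380:480],None,fx=3,fy=3)]))
```

```text
[ 0.52009604 -0.14314909  0.016     ]
0.521 -0.141
 [ 0.521  -0.1409  0.165 ] [-180.     -0.     76.21] F [-0.6  0.2 -4. ] M [-0.02 -0.07  0.01] w 0.011 t 17.04
 [ 0.5212 -0.1411  0.1003] [1.7997e+02 1.0000e-02 7.6200e+01] F [ 0.5  0.7 -3.9] M [0.01 0.04 0.  ] w 0.0114 t 18.48
False [ 0.521  -0.141   0.0916] [1.80e+02 1.00e-02 7.62e+01] F [-0.4 -0.9 -3.9] M [-0.08  0.01  0.04] w 0.0114 t 19.19
True [ 0.5213 -0.1411  0.0885] [1.7995e+02 1.0000e-02 7.6200e+01] F [-0.7 -0.1  5.4] M [0.08 0.12 0.02] w 0.0112 t 19.68
```

View pics/j.png

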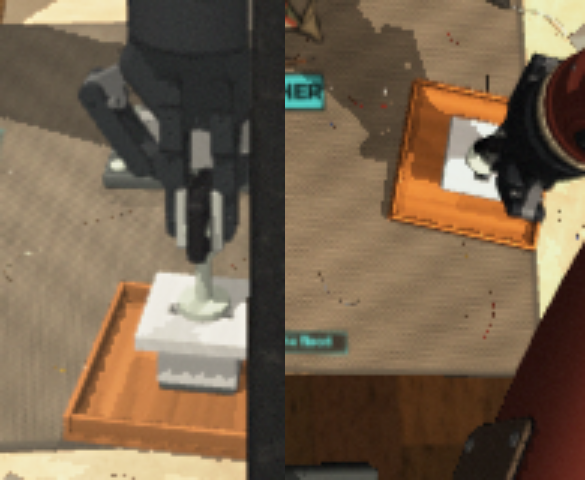

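The plug stands on the tray floor inside the walls with the collar seated (z 0.0885, as predicted). Now I'll let go, rise, and check.

Run:
```python
from h import *
x,y,z=robot.get_tool_pos()
robot.line_to([x,y,.0892],vel=.01)
fingers.set_gripper(.045); st()
robot.line_to([x,y,.20],vel=.06); st()
robot.move_pose([.42,.12,.27],[180,0,76]); robot.pause(.5); st()
s=grab_frame("side");t=grab_frame("top")
cv2.imwrite("pics/k.png",np.hstack([cv2.resize(s[190:350,240:335],None,fx=3,fy=3),cv2.resize(t[165:325,380:480],None,fx=3,fy=3)]))
```

```text
[ 0.5213 -0.1411  0.0891] [-1.7993e+02 -2.0000e-02  7.6200e+01] F [ 0.5 -0.4 -0. ] M [-0.07 -0.04  0.03] w 0.0451 t 20.55
 [ 0.5212 -0.141   0.1997] [-1.7991e+02 -3.0000e-02  7.6200e+01] F [ 0.1 -0.2 -0.2] M [ 0.05  0.06 -0.01] w 0.045 t 22.55
 [0.4201 0.1198 0.2699] [-179.99    0.     75.98] F [-0.2 -0.1 -0.1] M [ 0.03 -0.04 -0.04] w 0.0451 t 24.16
```

View pics/k.png

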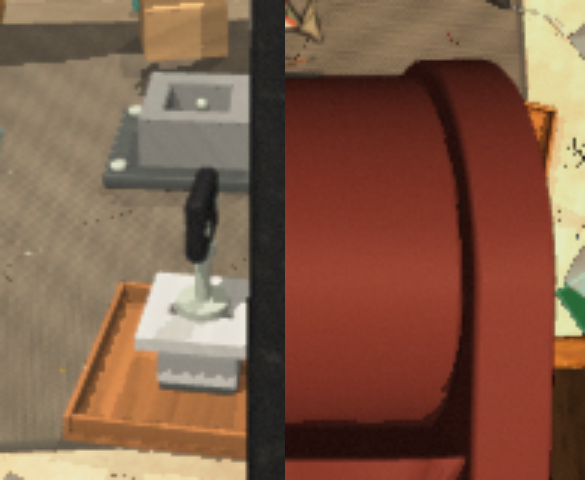

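The plug stands upright in the tray with the puller locked across the slot, the socket is empty, and the arm is clear. Handing in.

```bash
python3 -c "
from plant import robot
print(robot.job_done())"
```

```text
the job is handed in; nothing more can be done
None
```

The socket is free: the plug stands upright in the tray with the puller locked in it, the arm is clear of everything, and I handed the job in at about 24 s of the 53 s allowed.

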